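# Refit the dowel of a plate organiser

## Task

The wooden plate organiser is missing one of its four corner dowels: take the spare dowel out of the dark round holder, feel for the hole in the empty boss, and press the dowel straight down until it is fully home, then let go. Search with a light touch and do not force it (the dowel must never bear on the organiser with more than 40 N), and leave the phone and the loose lid where they are.

Things in the scene. Friction and masses are not known exactly. Their poses are not given: they have to be found in the camera images.
- dowel_center (a point): Centre (half-way up) of the loose spare dowel: plain light wooden round bar, 16 mm diameter, 110 mm long, square-edged flat ends, about 40 g. z along the dowel, up. At the start it stands upright and loosely in the dark holder, its top 116 mm above the worktop.
- holder: Fixed dark wooden round holder, 60 mm diameter, 30 mm high, origin at the centre of its underside on the worktop. The spare dowel stands in its hole, 21 mm wide, 24 mm deep.
- organiser: Fixed light wooden board 180x180 mm, 18 mm high; origin at the centre of its underside. A round boss 50 mm wide, its top 54 mm above the worktop, stands 60 mm in x and in y from the centre at each corner. Three carry fixed dowels, 80 mm above the boss; the one at (-60, +60) mm is empty, its hole 17.5 mm wide, sharp-edged, 30 mm deep, central in the boss. Two saucers lie between, lower.
- seat (a point): Nominal centre of the hole, level with the empty boss's top; z up. The boss was fitted by hand: it and its hole truly stand 3 to 4 mm off this point sideways, direction unknown. About 12 mm down two spring balls hold the dowel: it takes 3 to 8 N to press past them to the floor; its weight does not. Fully home, its top stands 80 mm above the boss, like the other three. Load limit 40 N.
- phone: Black folding phone, 46x95x19 mm, lying loose on the worktop; origin at its underside. To be left alone.
- canister_lid_4: Porcelain canister lid with red flowers and a small knob, 156 mm diameter, 66 mm high, lying loose on the worktop; origin at the centre of its underside. To be left alone.

How it is judged:
By the outcome, as a careful person would: the job done as asked, in the order asked, and still so for the second after the job is handed in, with the robot touching nothing.
It also fails if it takes over 72 s, if anything falls off the work surface, if the arm or the gripper's body presses on something with over 40 N, if the wrist force passes 120 N, or if a joint passes its speed limit or range.

## Robot

A 7-joint arm with a two-finger parallel gripper is mounted at the origin on a cart in front of the work surface, level with it; the furniture and walls round the work are solid. World frame = base frame: x ahead of the robot, y to its left, z up, the work surface at z = 0. Lengths are in m, angles in rad, forces in N, time in s.
With the tool pointing down it reaches from about 0.4 to 0.85 m from the base axis. Payload 10.4 kg.
Tool frame: the origin (TCP) lies between the finger pads; the fingertips stand 22 mm ahead of it and the grasp point (between the pads) lies 3 mm ahead of it; z points along the fingers, y is the line along which they close (so a half turn about z gives the same grasp; the last joint's range is limited). The gripper opens to 85 mm and grips with 20 to 120 N. Pads are 22 mm wide; open, the fingers measure 114 mm over their backs; the gripper's body (76 mm by 85 mm) begins 54 mm behind the grasp point. The pads swing forward as they close: fully open they stand 13 mm farther back than shut.
Start: joints at [-1.261, 0.332, -0.065, 1.46, 0.022, 1.35, -0.088], TCP at [0.204, 0.591, 0.253] pointing down, gripper open.
Joint ranges: [-2.6, 2.6], [-0.5, 2.12], [-1.47, 1.34], [0.16, 2.42], [-1.27, 4.41], [0.06, 2.06], [-2.6, 2.6]. Speed limits (rad/s): [2.22, 2.22, 2.79, 2.79, 3.14, 3.14, 3.14].

## Interface

Orientations are given as a unit quaternion [x, y, z, w].
In Python, from workcell import manip, camera, ticket, boxes_of, outline_of gives the robot as it stands.
- The arm moves only by the tool carry_out, never from a script. Its argument "deltas" is a list of rows, each a list of 5 numbers: the shift along the tool's x, y, z as a fraction of full scale, then the turn about the tool's z as a fraction of full scale, then the opening, from -1 (shut) to 1 (fully open), so that 0 is half open. In form: [[tx, ty, tz, spin, gripper], ...]. A call has 1 to 20 rows; each row is the pose to reach, as a shift and turn from the pose commanded when the call began, along the tool's axes at that moment; what a row does not reach only later rows make up. Full scale, the value 1, is 150 mm for a shift and 30 degrees for a turn. A row lasts 1/8 s, in which the tool goes at most 62.5 mm and 10.7 degrees, less where a joint would pass 70% of its speed; a pose out of reach is approached as far as the arm can. A call with a number of a shift or a turn outside -1 to 1 is refused whole. A call with a gripper value outside its range is refused whole. The fingers move at their own pace and stop on an object; "force" is the grip in N (left out, the last holds). Time passes only in rows, so rows that repeat a pose let the fingers close. It gives the time, the measured TCP pose, the force, the opening and the grip force at its end, in the units of the state.
- manip.get_obs(): the state, without advancing time (a new reading comes with each control period).
- camera(name): name is "side" or "top" or "wrist"; returns a dict with "img" (384x512x3 uint8, red, green, blue), "depth" (384x512 float32, m along the optical axis (not along the pixel's ray), 0 where there is no reading), "vertical_fov" (degrees; the focal length in pixels is half the picture's height over the tangent of half this angle, whatever the lens; pixels are square), "cx", "cy" (the principal point, pixels), "R" (3x3) and "t" (3): a world point X has camera coordinates R X + t. Camera axes: x right, y down, z forward; pixel columns grow to the right and rows downward; lengths in m; the calibration is good to about 2 mm. A picture is of the moment at which its call begins.
- ticket.hand_in(): hands the job in; it is judged then, once.
Trained networks look in a picture, given as the dict that the camera call returned (one of the last four; its "shot" number tells which), for a name from the list of things; names that differ only in an ending like _2 or _b are one class to them, and where a whole thing is asked for, a point or a joint stands for the part that bears it (a point fixed in the world has none). Each returns a list of dicts, best first, with "conf" (0 to 1); they miss things now and then, are a little off and sometimes report something else, mostly with a low value. They report only what shows in the picture. A call takes as long as a camera call.
- boxes_of(query, picture): "position" ([x, y, z] in m, in world coordinates, good to about 4 mm: the middle of the surface that is visible of it).
- outline_of(query, picture): "region" (384x512 bool, what is visible of it).
The state is a dict: "clock": time; "joint_pos": joint angles; "joint_velocities": joint speeds; "tau": joint torques, N m; "position": TCP position; "ee_rot": TCP orientation; "ft_force": force on the tool from outside, world axes, zero at the start; "torque": the same for the moment, N m; "grip_width": opening from 0.0 (shut) to 1.0 (fully open); "grasp_force": force on a finger pad.
Only numpy, scipy, OpenCV 4.12 (cv2) and the standard library are available. Lean on these libraries where they do the work, as an engineer would, in place of code of your own. Each camera call takes 0.05 s, during which the arm holds its last target. There are 200 camera calls.

## Working session

There is one attempt and no reset: what is moved stays moved. The work goes in short steps, Python scripts to look and compute and a tool call to move; the robot and the scene stay as the last step left them, time stands still between calls to the robot, and variables do not carry over. Pictures are saved under pics/ and viewed, at most 10 in all, crops included, and the job is handed in when it is done.

Besides the shell and the picture viewer there is one more tool, called as name(argument=value, ...) on one line, values as JSON. carry_out: Moves the arm, as the interface text tells. Its arguments: {"type":"object","properties":{"deltas":{"type":"array","items":{"type":"array","items":{"type":"number"}}},"force":{"type":"number"}},"required":["deltas"]}

```bash
mkdir -p pics; cat > h.py <<'E'
import numpy as np, cv2
from workcell import manip, camera, ticket, boxes_of, outline_of
from scipy.spatial.transform import Rotation as Rt
def pts(p,m=None):
    d=p["depth"]; f=d.shape[0]/2/np.tan(np.radians(p["vertical_fov"])/2)
    m=(d>0) if m is None else m&(d>0)
    v,u=np.nonzero(m); z=d[v,u]
    c=np.c_[(u-p["cx"])/f*z,(v-p["cy"])/f*z,z]
    return (c-p["t"])@p["R"]   # R^T(c-t)
def proj(p,X):
    f=p["depth"].shape[0]/2/np.tan(np.radians(p["vertical_fov"])/2)
    c=p["R"]@np.array(X)+p["t"]; return np.array([p["cx"]+f*c[0]/c[2],p["cy"]+f*c[1]/c[2]])
def save(p,n): cv2.imwrite(n,cv2.cvtColor(p["img"],cv2.COLOR_RGB2BGR))
def st():
    o=manip.get_obs(); r=Rt.from_quat(o["ee_rot"]).as_matrix()
    print("t",round(o["clock"],2),"pos",np.round(o["position"],4),"F",np.round(o["ft_force"],2),"w",round(float(o["grip_width"]),3),"g",np.round(o["grasp_force"],1)); return o,r
E
python3 - <<'E'
from h import *
o,r=st();print(np.round(r,3))
ims=[]
for c in ["top","side"]:
    p=camera(c);ims.append(p["img"])
    for q in ["dowel_center","holder","organiser","seat","phone","canister_lid_4"]:
        b=boxes_of(q,p); print(c,q,[(np.round(x["position"],3),round(x["conf"],2),proj(p,x["position"]).round()) for x in b[:3]])
    print(c,"cam at",-p["R"].T@p["t"])
im=np.hstack(ims); cv2.imwrite("pics/a.png",cv2.resize(im[:,:,::-1],(800,300)))
E
```

```text
t 0.0 pos [0.2041 0.5904 0.2525] F [ 0.4   1.02 -0.2 ] w 0.998 g 0.0
[[-0.945  0.327 -0.   ]
 [ 0.327  0.945 -0.001]
 [-0.    -0.001 -1.   ]]
top dowel_center []
top holder [(array([ 0.578, -0.131,  0.031]), 0.65, array([256., 160.])), (array([ 0.359, -0.388,  0.014]), 0.62, array([328., 222.])), (array([0.423, 0.19 , 0.032]), 0.46, array([165., 201.]))]
top organiser [(array([ 0.576, -0.131,  0.027]), 0.79, array([256., 161.]))]
top seat [(array([ 0.576, -0.124,  0.03 ]), 0.59, array([254., 160.])), (array([ 0.36 , -0.389,  0.016]), 0.36, array([329., 222.]))]
top phone [(array([ 0.365, -0.39 ,  0.015]), 0.65, array([329., 220.])), (array([ 0.573, -0.132,  0.025]), 0.6, array([256., 162.]))]
top canister_lid_4 [(array([ 0.458, -0.546,  0.023]), 0.8, array([373., 195.]))]
top cam at [ 0.22442527 -0.15539358  1.25100401]
side dowel_center [(array([0.426, 0.208, 0.076]), 0.68, array([232., 244.]))]
side holder [(array([0.418, 0.222, 0.034]), 0.83, array([233., 261.]))]
side organiser [(array([ 0.572, -0.106,  0.034]), 0.64, array([219., 200.]))]
side seat [(array([ 0.576, -0.111,  0.036]), 0.88, array([218., 199.]))]
side phone []
side canister_lid_4 []
side cam at [0.13494584 1.03870783 0.63159698]
```

View pics/a.png

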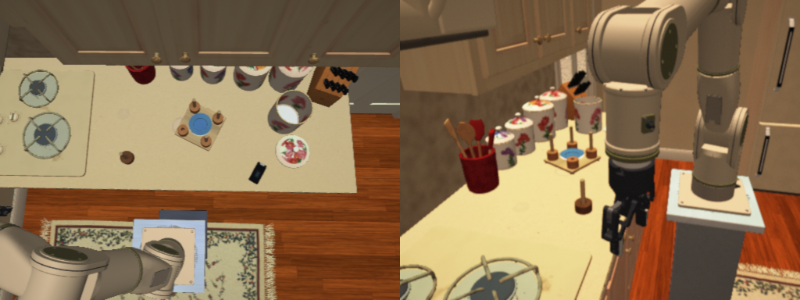

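Top view: the holder is at about full-size pixel (163,201), the organiser at (256,160), rotated. The phone and lid are off to the right. Next I'll measure the dowel and bosses from depth.

```bash
python3 - <<'E'
from h import *
ims=[]
for c in ["top","side"]:
    p=camera(c); P=pts(p)
    d=np.hypot(P[:,0]-.423,P[:,1]-.2)<.06
    for lo,hi in [(.024,.036),(.05,.08),(.08,.105),(.105,.125)]:
        q=P[d&(P[:,2]>lo)&(P[:,2]<hi)]; print(c,"dowel z",lo,hi,len(q),np.round(np.median(q,0),4) if len(q) else "")
    g=np.hypot(P[:,0]-.576,P[:,1]+.125)<.16
    for lo,hi in [(.046,.062),(.08,.125),(.125,.145)]:
        q=P[g&(P[:,2]>lo)&(P[:,2]<hi)]
        m=np.zeros((340,340),np.uint8); ij=((q[:,:2]-[.576-.17,-.125-.17])*1000).astype(int); ij=ij.clip(0,339); m[ij[:,0],ij[:,1]]=1
        m=cv2.dilate(m,np.ones((7,7)));n,l=cv2.connectedComponents(m)
        for k in range(1,n):
            s=q[l[ij[:,0],ij[:,1]]==k]; print(c,lo,hi,len(s),np.round((s.max(0)+s.min(0))/2,3),np.round(s.mean(0),3))
    u,v=proj(p,[.576,-.125,.05]).astype(int)
    ims.append(cv2.resize(p["img"][v-50:v+50,u-50:u+50],(400,400),interpolation=cv2.INTER_CUBIC))
cv2.imwrite("pics/b.png",np.hstack(ims)[:,:,::-1])
E
```

```text
top dowel z 0.024 0.036 179 [0.4191 0.1972 0.0306]
top dowel z 0.05 0.08 12 [0.4212 0.1961 0.0682]
top dowel z 0.08 0.105 14 [0.4197 0.1969 0.0936]
top dowel z 0.105 0.125 21 [0.4222 0.2013 0.1168]
top 0.046 0.062 117 [ 0.499 -0.157  0.054] [ 0.496 -0.157  0.055]
top 0.046 0.062 145 [ 0.549 -0.051  0.054] [ 0.549 -0.051  0.055]
top 0.046 0.062 1 [ 0.562 -0.178  0.047] [ 0.562 -0.178  0.047]
top 0.046 0.062 123 [ 0.606 -0.211  0.054] [ 0.603 -0.209  0.055]
top 0.046 0.062 1 [ 0.625 -0.149  0.047] [ 0.625 -0.149  0.047]
top 0.046 0.062 115 [ 0.658 -0.103  0.054] [ 0.656 -0.102  0.055]
top 0.08 0.125 17 [ 0.494 -0.157  0.102] [ 0.494 -0.157  0.101]
top 0.08 0.125 19 [ 0.602 -0.209  0.102] [ 0.602 -0.209  0.104]
top 0.08 0.125 21 [ 0.656 -0.103  0.104] [ 0.654 -0.103  0.103]
top 0.125 0.145 22 [ 0.499 -0.157  0.131] [ 0.499 -0.157  0.133]
top 0.125 0.145 21 [ 0.607 -0.209  0.132] [ 0.606 -0.209  0.134]
top 0.125 0.145 20 [ 0.659 -0.101  0.134] [ 0.659 -0.102  0.135]
side dowel z 0.024 0.036 228 [0.4186 0.2109 0.0291]
side dowel z 0.05 0.08 62 [0.4195 0.2089 0.065 ]
side dowel z 0.08 0.10
[... 231 characters left out ...]
[ 0.546 -0.048  0.051] [ 0.546 -0.046  0.052]
side 0.046 0.062 76 [ 0.604 -0.206  0.053] [ 0.601 -0.2    0.052]
side 0.046 0.062 7 [ 0.624 -0.22   0.054] [ 0.624 -0.217  0.053]
side 0.046 0.062 88 [ 0.661 -0.097  0.054] [ 0.656 -0.094  0.053]
side 0.046 0.062 1 [ 0.659 -0.126  0.053] [ 0.659 -0.126  0.053]
side 0.08 0.125 51 [ 0.497 -0.153  0.102] [ 0.498 -0.152  0.103]
side 0.08 0.125 50 [ 0.606 -0.207  0.103] [ 0.605 -0.205  0.102]
side 0.08 0.125 59 [ 0.658 -0.099  0.102] [ 0.657 -0.097  0.103]
side 0.125 0.145 15 [ 0.499 -0.156  0.131] [ 0.498 -0.155  0.131]
side 0.125 0.145 14 [ 0.607 -0.206  0.131] [ 0.606 -0.207  0.131]
side 0.125 0.145 14 [ 0.66  -0.098  0.131] [ 0.659 -0.098  0.131]
```

View pics/b.png

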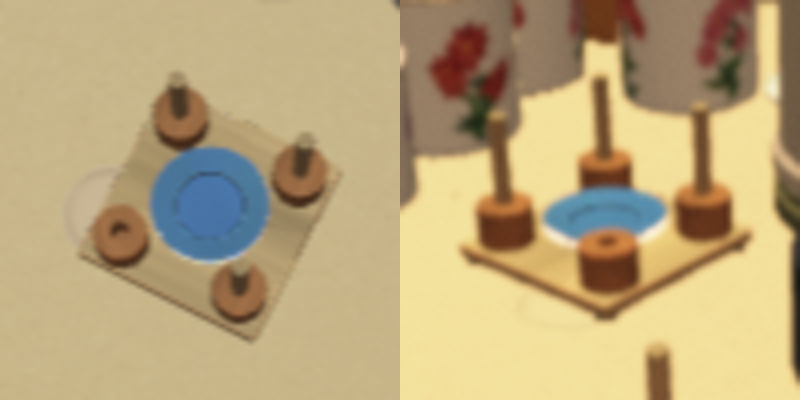

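The empty boss is at top-crop pixel (120,235), measured as (0.549,−0.051). The other three carry dowels, which predict a nominal seat of (0.550,−0.048). The spare dowel is at about (0.422,0.202). Moving towards it.

carry_out(deltas=[[-0.4,-0.35,0,0,1],[-0.75,-0.65,0,0,1],[-1,-0.9,0,0,1],[-1,-0.9,0,0,1]], force=40)

```text
clock: 1.3
position: [0.3045, 0.4106, 0.2538]
ee_rot: [0.168, 0.986, 0.0, 0.0]
ft_force: [-1.1, 0.5, 0.0]
grip_width: 1.001
grasp_force: 0.0
```

carry_out(deltas=[[-0.4,-0.35,0,0,1],[-0.75,-0.65,0,0,1],[-0.9,-0.8,0,0,1],[-0.9,-0.8,0,0,1],[-0.9,-0.8,0,0,1]])

```text
clock: 1.92
position: [0.3898, 0.2577, 0.2534]
ee_rot: [0.165, 0.986, 0.0, -0.0]
ft_force: [-0.3, 0.7, 0.7]
grip_width: 1.001
grasp_force: 0.0
```

```bash
python3 - <<'E'
from h import *
o,r=st();print(np.round(r,3))
p=camera("wrist");save(p,"pics/c.png");print(-p["R"].T@p["t"],p["R"].round(2))
P=pts(p);d=np.hypot(P[:,0]-.422,P[:,1]-.202)<.07
for lo,hi in [(.024,.036),(.05,.08),(.08,.105),(.105,.125)]:
    q=P[d&(P[:,2]>lo)&(P[:,2]<hi)]; print(lo,len(q),np.round((q.max(0)+q.min(0))/2,4) if len(q) else "",np.ptp(q,0) if len(q) else "")
print([(x["position"],x["conf"]) for x in boxes_of("dowel_center",p)])
D=np.array([.422,.202,.2])-o["position"]; print("tool delta/150mm",(r.T@D/.15).round(3))
E
```

```text
t 1.93 pos [0.3898 0.2577 0.2534] F [-0.26  0.69  0.66] w 1.001 g 0.0
[[-0.945  0.326 -0.   ]
 [ 0.326  0.945  0.001]
 [ 0.     0.001 -1.   ]]
[0.32017397 0.28265456 0.37256425] [[ 0.33  0.95  0.  ]
 [ 0.91 -0.31  0.29]
 [ 0.27 -0.09 -0.96]]
0.024 1427 [0.4243 0.2031 0.03  ] [0.05996704 0.05980312 0.0117029 ]
0.05 145 [0.4217 0.2045 0.0649] [0.01163754 0.01356635 0.02984692]
0.08 153 [0.4218 0.2045 0.0924] [0.01225321 0.01330092 0.02461947]
0.105 278 [0.4242 0.2032 0.1108] [0.01668211 0.01614658 0.01142856]
[([0.4232, 0.2047, 0.098], 0.75)]
tool delta/150mm [-0.324 -0.281  0.356]
```

View pics/c.png

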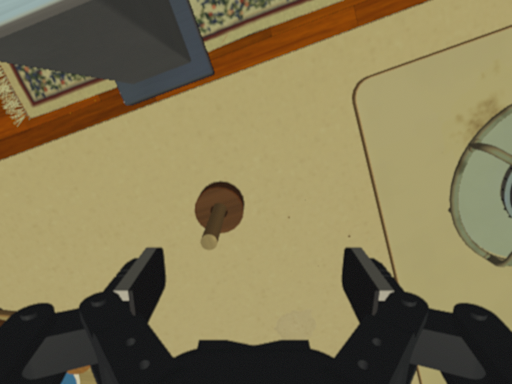

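carry_out(deltas=[[-0.2,-0.16,0.2,0,1],[-0.331,-0.271,0.3,0,1],[-0.331,-0.271,0.3,0,1],[-0.331,-0.271,0.3,0,1]])

```text
clock: 2.52
position: [0.4234, 0.2035, 0.2086]
ee_rot: [0.165, 0.986, 0.0, 0.0]
ft_force: [-0.8, -0.1, -0.1]
grip_width: 0.999
grasp_force: 0.0
```

```bash
python3 - <<'E'
from h import *
o,r=st()
p=camera("wrist")
P=pts(p);d=np.hypot(P[:,0]-.423,P[:,1]-.203)<.03
for lo,hi in [(.024,.036),(.08,.105),(.112,.125)]:
    q=P[d&(P[:,2]>lo)&(P[:,2]<hi)]; print(lo,len(q),np.round((q.max(0)+q.min(0))/2,4) if len(q) else "",np.ptp(q,0) if len(q) else "")
D=np.array([.4235,.203,.089])-o["position"]; print("tool delta/150mm",(r.T@D/.15).round(3))
E
```

```text
t 2.52 pos [0.4234 0.2035 0.2086] F [-0.84 -0.15 -0.08] w 0.999 g 0.0
0.024 1948 [0.4236 0.203  0.03  ] [0.05869946 0.05910282 0.01189855]
0.08 153 [0.4205 0.2038 0.0925] [0.00990712 0.01445134 0.02492764]
0.112 355 [0.4239 0.203  0.1143] [0.01606406 0.01584211 0.00404219]
tool delta/150mm [-0.002 -0.004  0.797]
```

carry_out(deltas=[[0,-0.003,0.3,0,1],[0,-0.003,0.55,0,1],[0,-0.003,0.75,0,0.6],[0,-0.003,0.795,0,0],[0,-0.003,0.795,0,-0.4],[0,-0.003,0.795,0,-0.8],[0,-0.003,0.795,0,-1],[0,-0.003,0.795,0,-1],[0,-0.003,0.795,0,-1],[0,-0.003,0.795,0,-1],[0,-0.003,0.795,0,-1],[0,-0.003,0.795,0,-1]], force=60)

```text
clock: 4.08
position: [0.4246, 0.2023, 0.0905]
ee_rot: [0.166, 0.986, 0.001, 0.001]
ft_force: [-1.2, -0.3, 7.1]
grip_width: 0.173
grasp_force: 58.4
```

carry_out(deltas=[[0,0,-0.15,0,-1],[0,0,-0.4,0,-1],[0,0,-0.7,0,-1],[0,0,-0.75,0,-1],[0,0,-0.75,0,-1]])

```text
clock: 4.7
position: [0.4238, 0.2016, 0.2018]
ee_rot: [0.166, 0.986, 0.0, 0.0]
ft_force: [0.2, 0.4, -0.7]
grip_width: 0.172
grasp_force: 58.4
```

```bash
python3 - <<'E'
from h import *
o,r=st(); print(r.round(3))
for c in ["wrist","side"]:
    p=camera(c);save(p,"pics/d_%s.png"%c);P=pts(p);x=P-o["position"]
    d=(np.hypot(x[:,0],x[:,1])<.03)
    for a in range(-30,-90,-10):
        q=x[d&(x[:,2]<a/1000)&(x[:,2]>(a-10)/1000)]
        if len(q)>5: print(c,a,len(q),((q.max(0)+q.min(0))/2).round(4))
    q=x[d]; print("low",np.sort(q[:,2])[:5].round(4))
D=np.array([.5495,-.050,.21])-o["position"]; print("tool delta/150mm",(r.T@D/.15).round(3))
p=camera("side");u,v=proj(p,o["position"]).astype(int);im=p["img"][max(v-70,0):v+90,u-80:u+80]
cv2.imwrite("pics/d.png",np.hstack([cv2.resize(im,(384,384)),cv2.imread("pics/d_wrist.png")[:,64:448,::-1]])[:,:,::-1])
E
```

```text
t 4.7 pos [0.4238 0.2016 0.2018] F [ 0.22  0.35 -0.71] w 0.172 g 58.4
[[-0.945  0.327  0.001]
 [ 0.327  0.945  0.001]
 [-0.     0.001 -1.   ]]
wrist -30 185 [-0.0037  0.0022 -0.035 ]
wrist -40 163 [-0.0042  0.0017 -0.045 ]
wrist -50 138 [-0.0039  0.002  -0.055 ]
wrist -60 120 [-0.0041  0.0017 -0.065 ]
wrist -70 105 [-0.0041  0.002  -0.075 ]
wrist -80 53 [-0.0038  0.0017 -0.0834]
low [-0.2046 -0.2045 -0.2044 -0.2043 -0.2042]
side -30 25 [-0.0017  0.0052 -0.035 ]
side -40 25 [-0.0017  0.005  -0.0454]
side -50 20 [-0.0032  0.006  -0.0551]
side -60 21 [-0.0026  0.005  -0.0652]
side -70 20 [-0.0022  0.0057 -0.0746]
side -80 15 [-0.003   0.004  -0.0834]
low [-0.2056 -0.2054 -0.2047 -0.2041 -0.2037]
tool delta/150mm [-1.34  -1.312 -0.055]
```

View pics/d.png

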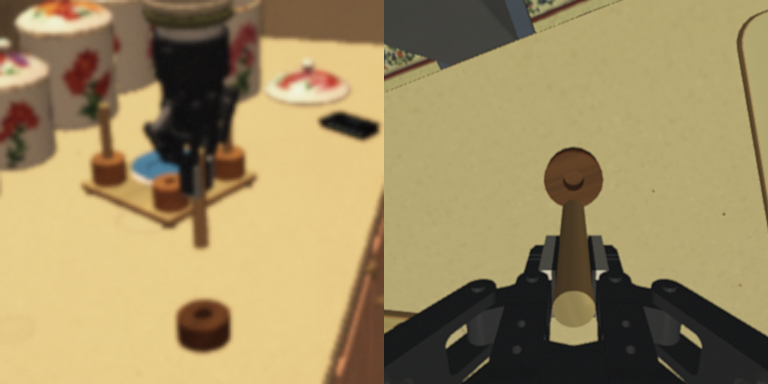

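The dowel hangs straight and vertical below the TCP. Moving towards the empty boss, with a stop short of it for a close look.

carry_out(deltas=[[-0.33,-0.33,0,0,-1],[-0.65,-0.65,0,0,-1],[-0.95,-1,0,0,-1],[-0.95,-1,0,0,-1],[-0.95,-1,0,0,-1]])

```text
clock: 5.48
position: [0.5092, 0.0115, 0.2005]
ee_rot: [0.167, 0.986, -0.001, -0.001]
ft_force: [-0.1, -0.6, -1.0]
grip_width: 0.174
grasp_force: 58.5
```

```bash
cat > boss.py <<'E'
from h import *
o,r=st()
p=camera("wrist");save(p,"pics/e.png");P=pts(p)
q=P[(abs(P[:,2]-.054)<.004)&(np.hypot(P[:,0]-.55,P[:,1]+.05)<.035)]
print(len(q),q.min(0).round(4),q.max(0).round(4),((q.max(0)+q.min(0))/2).round(4))
# circle fit to the outer rim (convex hull) of the boss top
h=cv2.convexHull(q[:,:2].astype(np.float32))[:,0]
A=np.c_[2*h,np.ones(len(h))];s=np.linalg.lstsq(A,(h**2).sum(1),rcond=None)[0];print("rim",s[:2],np.sqrt(s[2]+s[:2]@s[:2]))
u,v=proj(p,[.5495,-.05,.054]);print(u,v)
E
python3 boss.py
```

```text
t 5.47 pos [0.5092 0.0115 0.2005] F [-0.11 -0.59 -1.03] w 0.174 g 58.5
1199 [ 0.5247 -0.0755  0.05  ] [ 0.57   -0.0264  0.055 ] [ 0.5473 -0.051   0.0525]
rim [ 0.54861774 -0.05123978] 0.024081603721201245
205.94683534554065 246.52865123395893
```

View pics/e.png

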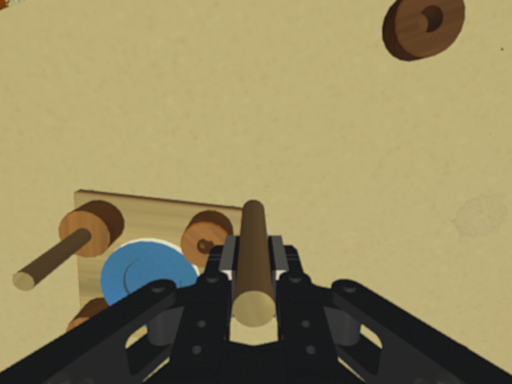

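The hole shows at (205,246), left of the hanging dowel. I'll measure the hole rim directly by intersecting rays with the boss-top plane.

```bash
cat > hole.py <<'E'
from h import *
def hole(p,c=(.549,-.051),zt=.054):
    P=pts(p); C=-p["R"].T@p["t"]
    k=(zt-C[2])/(P[:,2]-C[2]); X=C+(P-C)*k[:,None]
    d=np.hypot(X[:,0]-c[0],X[:,1]-c[1])
    top=P[(d<.02)&(d>.012)][:,2]; m=(d<.014)&(P[:,2]<np.median(top)-.002); q=X[m]
    if len(q)<4: return print("none",np.median(top))
    cc,rr=cv2.minEnclosingCircle(q[:,:2].astype(np.float32)*1000)
    print("top z",np.median(top).round(4),len(q),"hole mid",((q.max(0)+q.min(0))/2).round(4)[:2],np.ptp(q,0)[:2].round(4),"circle",np.round(cc,1),round(rr,1))
if __name__=="__main__":
    o,r=st()
    for c in ["wrist","top","side"]: print(c); hole(camera(c))
    D=np.array([.549,-.051,.2])-o["position"]; print("tool delta/150mm",(r.T@D/.15).round(3))
E
python3 hole.py
```

```text
t 5.53 pos [0.5089 0.0132 0.2006] F [ 0.04  1.03 -0.32] w 0.173 g 58.5
wrist
top z 0.0529 199 hole mid [ 0.5486 -0.0502] [0.0158 0.0163] circle [548.7 -50.3] 8.4
top
top z 0.0553 20 hole mid [ 0.5494 -0.0528] [0.0255 0.0179] circle [549.6 -51.8] 13.5
side
top z 0.0529 7 hole mid [ 0.5517 -0.0493] [0.0213 0.0082] circle [551.7 -49.3] 10.7
tool delta/150mm [-0.393 -0.317  0.003]
```

carry_out(deltas=[[-0.2,-0.16,0,0,-1],[-0.388,-0.313,0.05,0,-1],[-0.388,-0.313,0.2,0,-1],[-0.388,-0.313,0.267,0,-1],[-0.388,-0.313,0.267,0,-1],[-0.388,-0.313,0.267,0,-1]])

```text
clock: 6.42
position: [0.5494, -0.0495, 0.1623]
ee_rot: [0.165, 0.986, 0.0, 0.0]
ft_force: [-0.8, -0.1, -0.2]
grip_width: 0.169
grasp_force: 58.5
```

```bash
python3 - <<'E'
from h import *
o,r=st(); print(r.round(3))
p=camera("wrist");P=pts(p);x=P-o["position"]
d=(np.hypot(x[:,0],x[:,1])<.03)
for a in (-50,-60,-70):
    q=x[d&(x[:,2]<a/1000)&(x[:,2]>(a-10)/1000)];print(a,((q.max(0)+q.min(0))/2).round(4))
q=x[d&(np.hypot(x[:,0],x[:,1])<.014)&(x[:,2]>-.095)];print("bottom",q[:,2].min())
t=x[d&(x[:,2]>.005)];print("top",t[:,2].max())
D=np.array([.5486,-.0503,.1425])-o["position"]; print("tool delta/150mm",(r.T@D/.15).round(3))
u,v=proj(p,o["position"]-[0,0,.085]).astype(int);print(u,v)
u=min(max(u,100),412);v=min(max(v,75),309);cv2.imwrite("pics/f.png",cv2.resize(p["img"][v-75:v+75,u-100:u+100],(800,600),interpolation=2)[:,:,::-1])
E
```

```text
t 6.42 pos [ 0.5494 -0.0495  0.1623] F [-0.85 -0.07 -0.16] w 0.169 g 58.5
[[-0.945  0.326  0.001]
 [ 0.326  0.945  0.   ]
 [-0.001  0.001 -1.   ]]
-50 [-0.0036  0.0021 -0.055 ]
-60 [-0.004   0.0019 -0.065 ]
-70 [-0.0045  0.002  -0.0749]
bottom -0.0862083813421615
top 0.07259555844096205
tool delta/150mm [ 0.003 -0.007  0.132]
251 211
```

View pics/f.png

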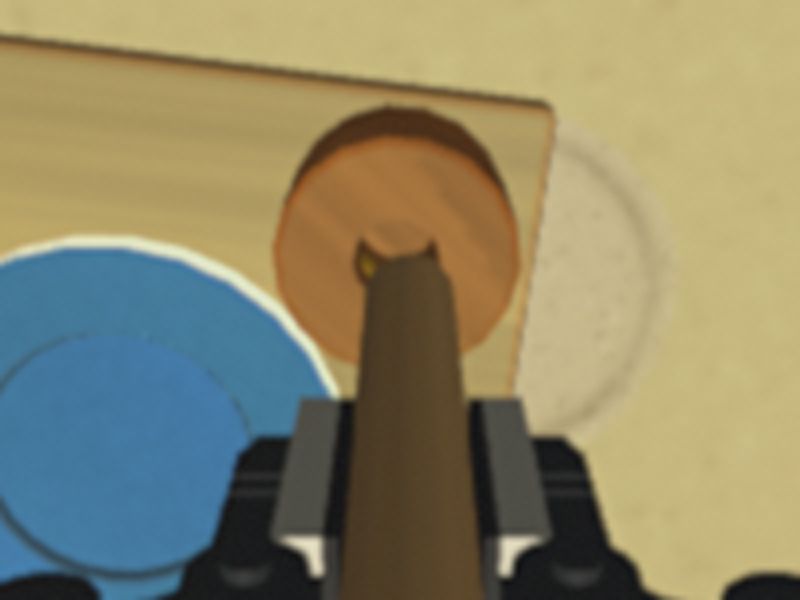

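The dowel end (image x≈409) sits slightly right of the hole and boss centre (x≈397), so it is roughly 2 mm too far along tool +y. I'll measure this relatively within one picture.

```bash
cat > rel.py <<'E'
from h import *
from scipy.optimize import least_squares
o,r=st(); p=camera("wrist"); P=pts(p)
T=(P-o["position"])@r   # tool coordinates, z down
near=np.hypot(T[:,0],T[:,1])<.05
zb=o["position"][2]-.054
b=T[near&(abs(T[:,2]-zb)<.004)&(np.hypot(T[:,0],T[:,1])<.031)]
h=cv2.convexHull(b[:,:2].astype(np.float32))[:,0]; h=h[h[:,0]<.005]
f=least_squares(lambda s:np.hypot(h[:,0]-s[0],h[:,1]-s[1])-.025,[0,0],loss="soft_l1",f_scale=.0005).x
print("boss centre tool mm",(f*1e3).round(2),len(h), "y-range mid",((b[:,1].max()+b[:,1].min())*500).round(2))
for lo,hi in [(.05,.065),(.065,.082)]:
    d=T[(np.hypot(T[:,0],T[:,1])<.014)&(T[:,2]>lo)&(T[:,2]<hi)]
    g=least_squares(lambda s:np.hypot(d[:,0]-s[0],d[:,1]-s[1])-.008,[0,0],loss="soft_l1",f_scale=.0005).x
    print("dowel centre tool mm",(g*1e3).round(2),len(d),"diff",((f-g)*1e3).round(2))
E
python3 rel.py
```

```text
t 6.47 pos [ 0.5494 -0.0496  0.1623] F [ 0.01 -0.16 -0.37] w 0.17 g 58.5
boss centre tool mm [ 0.33 -1.44] 16 y-range mid -1.34
dowel centre tool mm [0.7  1.16] 199 diff [-0.37 -2.6 ]
dowel centre tool mm [0.72 1.12] 183 diff [-0.39 -2.56]
```

carry_out(deltas=[[-0.002,-0.016,0,0,-1],[-0.002,-0.016,0.06,0,-1],[-0.002,-0.016,0.12,0,-1],[-0.002,-0.016,0.12,0,-1]])

```text
clock: 7.02
position: [0.5479, -0.0525, 0.1423]
ee_rot: [0.166, 0.986, -0.0, -0.001]
ft_force: [0.6, -0.5, -1.1]
grip_width: 0.171
grasp_force: 58.5
```

```bash
python3 rel.py
```

```text
t 7.03 pos [ 0.5479 -0.0525  0.1423] F [ 0.56 -0.49 -1.13] w 0.171 g 58.5
boss centre tool mm [-0.24  2.01] 18 y-range mid 1.75
dowel centre tool mm [0.7  1.08] 200 diff [-0.93  0.93]
dowel centre tool mm [0.69 1.07] 177 diff [-0.93  0.94]
```

carry_out(deltas=[[-0.004,0.005,0,0,-1],[-0.004,0.005,0,0,-1],[-0.004,0.005,0.01,0,-1],[-0.004,0.005,0.02,0,-1],[-0.004,0.005,0.03,0,-1],[-0.004,0.005,0.03,0,-1]])

```text
clock: 7.82
position: [0.5493, -0.052, 0.1388]
ee_rot: [0.166, 0.986, 0.0, -0.0]
ft_force: [-0.1, -0.0, -0.8]
grip_width: 0.17
grasp_force: 58.5
```

```bash
python3 rel.py
```

```text
t 7.83 pos [ 0.5493 -0.052   0.1388] F [-0.15 -0.03 -0.76] w 0.17 g 58.5
boss centre tool mm [0.77 0.89] 17 y-range mid 0.98
dowel centre tool mm [0.7 1.1] 199 diff [ 0.06 -0.22]
dowel centre tool mm [0.73 1.08] 178 diff [ 0.04 -0.19]
```

Aligned to about 0.2 mm, with no contact yet. Continuing gently.

carry_out(deltas=[[0,-0.001,0.008,0,-1],[0,-0.001,0.016,0,-1],[0,-0.001,0.024,0,-1],[0,-0.001,0.024,0,-1]])

```text
clock: 8.38
position: [0.5493, -0.0521, 0.1353]
ee_rot: [0.166, 0.986, 0.0, -0.0]
ft_force: [-0.3, -0.3, -0.2]
grip_width: 0.174
grasp_force: 58.5
```

carry_out(deltas=[[0,0,0.008,0,-1],[0,0,0.016,0,-1],[0,0,0.024,0,-1],[0,0,0.024,0,-1]])

```text
clock: 8.88
position: [0.5493, -0.0521, 0.1317]
ee_rot: [0.166, 0.986, 0.0, -0.0]
ft_force: [-0.1, 0.6, -0.9]
grip_width: 0.172
grasp_force: 58.5
```

The end is about 7 mm below the boss top with no force, so it has entered the hole. Pressing on towards the spring balls.

carry_out(deltas=[[0,0,0.01,0,-1],[0,0,0.02,0,-1],[0,0,0.03,0,-1],[0,0,0.04,0,-1],[0,0,0.05,0,-1],[0,0,0.05,0,-1]])

```text
clock: 9.62
position: [0.5495, -0.0521, 0.1243]
ee_rot: [0.166, 0.986, 0.0, 0.0]
ft_force: [1.4, 0.1, -1.0]
grip_width: 0.169
grasp_force: 58.8
```

carry_out(deltas=[[0,0,0.01,0,-1],[0,0,0.02,0,-1],[0,0,0.03,0,-1],[0,0,0.04,0,-1],[0,0,0.05,0,-1],[0,0,0.06,0,-1],[0,0,0.06,0,-1]])

```text
clock: 10.5
position: [0.5491, -0.0521, 0.1148]
ee_rot: [0.166, 0.986, -0.0, -0.0]
ft_force: [1.6, -0.5, -1.6]
grip_width: 0.166
grasp_force: 58.5
```

carry_out(deltas=[[0,0,0.01,0,-1],[0,0,0.02,0,-1],[0,0,0.03,0,-1],[0,0,0.03,0,-1]])

```text
clock: 11.0
position: [0.5492, -0.052, 0.1104]
ee_rot: [0.166, 0.986, 0.0, -0.0]
ft_force: [2.2, -0.6, -3.1]
grip_width: 0.171
grasp_force: 58.6
```

carry_out(deltas=[[0,0,0.008,0,-1],[0,0,0.016,0,-1],[0,0,0.016,0,-1]])

```text
clock: 11.38
position: [0.5495, -0.0521, 0.1086]
ee_rot: [0.166, 0.986, 0.0, 0.0]
ft_force: [0.3, -1.2, 2.9]
grip_width: 0.17
grasp_force: 59.0
```

carry_out(deltas=[[0,0,0.006,0,-1],[0,0,0.012,0,-1],[0,0,0.012,0,-1]])

```text
clock: 11.75
position: [0.5501, -0.0523, 0.1084]
ee_rot: [0.166, 0.986, 0.0, 0.001]
ft_force: [-4.9, -0.4, 19.5]
grip_width: 0.173
grasp_force: 60.6
```

```bash
python3 - <<'E'
from h import *
o,r=st()
for c in ["top","side","wrist"]:
    p=camera(c);P=pts(p)
    for n,(x,y) in dict(new=o["position"][:2],a=(.499,-.156),b=(.607,-.208),c=(.659,-.1)).items():
        q=P[(np.hypot(P[:,0]-x,P[:,1]-y)<.011)&(P[:,2]<.14)&(P[:,2]>.09)]
        print(c,n,len(q),np.sort(q[:,2])[-5:].round(4))
E
```

```text
t 11.75 pos [ 0.5501 -0.0523  0.1084] F [-4.91 -0.45 19.5 ] w 0.173 g 60.6
top new 5 [0.0963 0.0985 0.1047 0.1089 0.1144]
top a 34 [0.1368 0.1369 0.1372 0.1377 0.1393]
top b 36 [0.1376 0.1378 0.138  0.1381 0.1388]
top c 37 [0.1367 0.1368 0.1372 0.1372 0.1373]
side new 35 [0.1316 0.1324 0.1325 0.1353 0.1357]
side a 55 [0.1327 0.1327 0.1334 0.1336 0.1344]
side b 0 []
side c 60 [0.1328 0.133  0.1335 0.1335 0.1339]
wrist new 3412 [0.1372 0.1378 0.1384 0.1388 0.139 ]
wrist a 1031 [0.1099 0.1101 0.1108 0.1108 0.1111]
wrist b 0 []
wrist c 0 []
```

It bottomed out at 19.5 N, with the TCP height as expected for the floor. Unload, let go, rise and check.

carry_out(deltas=[[0,0,-0.009,0,-1],[0,0,-0.009,0,-1],[0,0,-0.009,0,-0.3],[0,0,-0.009,0,0],[0,0,-0.009,0,0],[0,0,-0.009,0,0],[0,0,-0.009,0,0]])

```text
clock: 12.78
position: [0.5493, -0.0521, 0.1079]
ee_rot: [0.166, 0.986, 0.0, -0.0]
ft_force: [0.3, 0.4, 0.4]
grip_width: 0.498
grasp_force: 0.0
```

carry_out(deltas=[[0,0,-0.1,0,0],[0,0,-0.35,0,0],[0,0,-0.7,0,0],[0,0,-0.9,0,0],[0.4,0.3,-0.9,0,0],[0.7,0.5,-0.9,0,0],[0.7,0.5,-0.9,0,0],[0.7,0.5,-0.9,0,0]])

```text
clock: 13.78
position: [0.4749, 0.0529, 0.2439]
ee_rot: [0.165, 0.986, 0.0, 0.001]
ft_force: [0.3, -0.7, 0.2]
grip_width: 0.5
grasp_force: 0.0
```

```bash
python3 - <<'E'
from h import *
o,r=st();ims=[]
for c in ["top","side","wrist"]:
    p=camera(c);P=pts(p)
    for n,(x,y) in dict(new=(.549,-.052),a=(.499,-.156),b=(.607,-.208),c=(.659,-.1)).items():
        q=P[(np.hypot(P[:,0]-x,P[:,1]-y)<.011)&(P[:,2]<.16)&(P[:,2]>.09)]
        print(c,n,len(q),np.median(np.sort(q[:,2])[-15:]).round(4) if len(q) else "")
    if c=="wrist": ims.append(cv2.resize(p["img"],(533,400)))
    if c=="side":
        u,v=proj(p,[.576,-.125,.05]).astype(int);ims.append(cv2.resize(p["img"][v-50:v+50,u-33:u+33],(264,400)))
cv2.imwrite("pics/g.png",np.hstack(ims)[:,:,::-1])
E
```

```text
t 13.78 pos [0.4749 0.0529 0.2439] F [ 0.35 -0.75  0.23] w 0.5 g 0.0
top new 37 0.1358
top a 34 0.1348
top b 37 0.1356
top c 36 0.1363
side new 61 0.1326
side a 50 0.1303
side b 43 0.1311
side c 62 0.1307
wrist new 0 
wrist a 814 0.1336
wrist b 0 
wrist c 0
```

View pics/g.png

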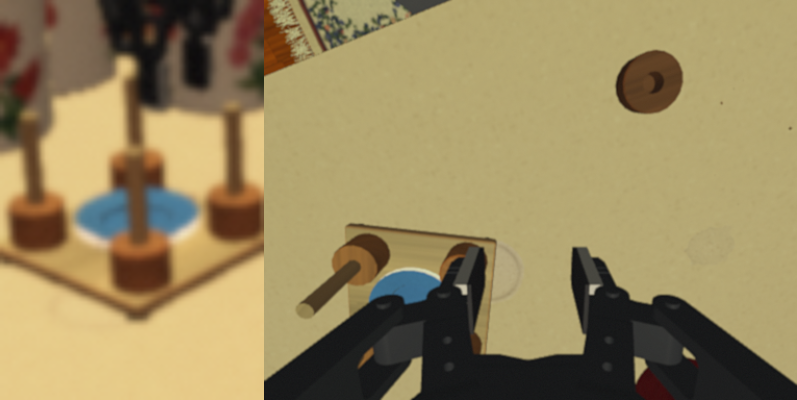

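The dowel stands in the boss and the holder is empty. One clear wrist view will compare its top height with the others.

carry_out(deltas=[[0.2,-0.3,-0.1,0,0],[0.5,-0.5,-0.2,0,0],[0.5,-0.6,-0.2,0,0],[0.5,-0.6,-0.2,0,0]])

```text
clock: 14.42
position: [0.3748, -0.0086, 0.2732]
ee_rot: [0.167, 0.986, 0.001, 0.0]
ft_force: [0.3, -0.5, -0.3]
grip_width: 0.504
grasp_force: 0.0
```

```bash
python3 - <<'E'
from h import *
o,r=st()
for c in ["wrist","side","top","wrist","side"]:
    p=camera(c);P=pts(p)
    for n,(x,y) in dict(new=(.549,-.052),a=(.499,-.156),b=(.607,-.208),c=(.659,-.1)).items():
        d=np.hypot(P[:,0]-x,P[:,1]-y); q=P[(d<.012)&(P[:,2]<.16)&(P[:,2]>.1)]; b=P[(d>.012)&(d<.02)&(abs(P[:,2]-.054)<.004)]
        if len(q)>20:
            z=q[:,2]; t=z[z>z.max()-.004]; print(c,n,len(q),z.max().round(4),np.median(t).round(4),"boss",np.median(b[:,2]).round(4))
p0=camera("wrist");save(p0,"pics/h.png")
E
```

```text
t 14.43 pos [ 0.3748 -0.0086  0.2732] F [ 0.25 -0.5  -0.34] w 0.504 g 0.0
wrist new 235 0.1284 0.1256 boss 0.0527
side new 56 0.1351 0.1334 boss 0.0531
side a 41 0.1346 0.1324 boss 0.0531
side b 41 0.1351 0.1327 boss 0.0537
side c 48 0.1342 0.1321 boss 0.053
top new 33 0.14 0.1387 boss 0.0543
top a 30 0.1393 0.1374 boss 0.0544
top b 32 0.1399 0.138 boss 0.0547
top c 32 0.1391 0.136 boss 0.0553
wrist new 222 0.1266 0.124 boss 0.0527
side new 53 0.1352 0.1332 boss 0.053
side a 42 0.1347 0.1319 boss 0.0537
side b 41 0.1341 0.1322 boss 0.0525
side c 49 0.1338 0.1321 boss 0.0532
```

View pics/h.png

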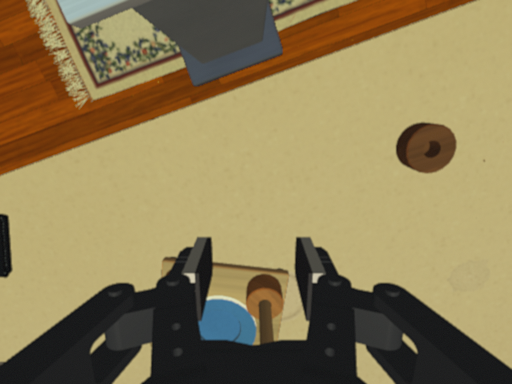

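The new top reads about 0.5–1 mm higher than the others. That is near noise, but releasing may have tugged it up. I'll shut the fingers and press lightly on its top to be sure.

carry_out(deltas=[[-0.3,0.03,0,0,-1],[-0.6,0.06,0,0,-1],[-0.9,0.1,0,0,-1],[-0.9,0.1,0,0,-1],[-0.9,0.1,0,0,-1]])

```text
clock: 15.35
position: [0.5066, -0.0372, 0.2723]
ee_rot: [0.166, 0.986, -0.001, -0.001]
ft_force: [0.2, -0.1, -0.4]
grip_width: 0.002
grasp_force: 0.0
```

carry_out(deltas=[[-0.3,0,0,0,-1],[-0.3,0,0.2,0,-1],[-0.3,0,0.4,0,-1],[-0.3,0,0.65,0,-1],[-0.3,0,0.65,0,-1],[-0.3,0,0.65,0,-1]])

```text
clock: 16.1
position: [0.5497, -0.052, 0.1772]
ee_rot: [0.166, 0.986, 0.001, 0.001]
ft_force: [0.6, -0.3, 0.2]
grip_width: 0.003
grasp_force: 0.0
```

carry_out(deltas=[[0,0,0.06,0,-1],[0,0,0.11,0,-1],[0,0,0.12,0,-1],[0,0,0.13,0,-1],[0,0,0.135,0,-1],[0,0,0.135,0,-1]])

```text
clock: 16.85
position: [0.5501, -0.0523, 0.1561]
ee_rot: [0.166, 0.986, 0.0, 0.001]
ft_force: [0.6, -0.6, 7.1]
grip_width: 0.001
grasp_force: 3.1
```

carry_out(deltas=[[0,0,0.005,0,-1],[0,0,0.01,0,-1],[0,0,0.01,0,-1]])

```text
clock: 17.23
position: [0.5512, -0.0523, 0.156]
ee_rot: [0.166, 0.986, 0.001, 0.002]
ft_force: [-0.4, 0.7, 15.4]
grip_width: -0.001
grasp_force: 7.6
```

It is rigid at 0.156 m, which is a 134 mm top plus the 22 mm of fingertip, so the dowel is fully home. Withdraw and hand in.

carry_out(deltas=[[0,0,-0.05,0,-1],[0,0,-0.3,0,-1],[0,0,-0.7,0,-1],[0,0,-0.8,0,-1],[0,0,-0.8,0,-1],[0,0,-0.8,0,-1]])

```text
clock: 17.98
position: [0.5487, -0.052, 0.272]
ee_rot: [0.166, 0.986, -0.0, -0.001]
ft_force: [-1.1, 0.6, -0.1]
grip_width: 0.002
grasp_force: 0.0
```

```bash
python3 - <<'E'
from h import *
st()
p=camera("side");P=pts(p)
q=P[(np.hypot(P[:,0]-.549,P[:,1]+.052)<.012)&(P[:,2]<.16)&(P[:,2]>.1)];print(len(q),q[:,2].max())
print(ticket.hand_in())
E
```

```text
t 17.98 pos [ 0.5487 -0.052   0.272 ] F [-1.1   0.63 -0.07] w 0.002 g 0.0
55 0.1352333588630542
the job is handed in; nothing more can be done
None
```

The spare dowel is in the empty boss, pressed fully home and released; the job was handed in at about 18 s with the arm clear, a highest force reading of 19.5 N between moves, and the phone and lid left alone.

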